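Wedge up the drip tray to its drain mark

ROBOT

A 6-joint arm with a two-finger parallel gripper is mounted at the origin on the work surface. World frame = base frame: x ahead of the robot, y to its left, z up, the work surface at z = 0. Lengths are in m, angles in rad, forces in N, time in s.
With the tool pointing down it reaches from about 0.325 to 0.9 m from the base axis. Payload 6.1 kg.
Tool frame: the origin (TCP) lies midway between the tips of the shut fingers; the grasp point (between the pads) lies 19 mm behind it (r.hold_point_z is the distance from the TCP to the grasp point, in m); x points along the fingers, z is the direction in which the jaws open and shut, and the axes are right-handed (so a half turn about x gives the same grasp; the last joint's range is limited). The gripper opens to 85 mm and grips with 20 to 120 N. Pads are 22 mm wide; open, the fingers measure 114 mm over their backs; the gripper's body (76 mm by 85 mm) begins 54 mm behind the grasp point. The pads swing forward as they close: fully open they stand 13 mm farther back than shut.
Start: joints at [-1.375, 0.22, 1.526, -0, 1.395, -0.126], TCP at [0.198, -0.593, 0.231] pointing down, gripper open.
Joint ranges: [-2.98, 2.98], [-0.91, 2.08], [0.09, 2.57], [-1.24, 4.39], [0.2, 2.65], [-2.68, 2.68]. Speed limits (rad/s): [2.57, 2.57, 3.01, 3.14, 3.14, 3.14].

INTERFACE

Orientations are given as a rotation vector (axis times angle).
In Python, from cell import telemetry, eyes, ticket, finder, r gives the robot as it stands.
- The arm moves only by the tool move_arm, never from a script. Its argument "deltas" is a list of rows, each a list of 7 numbers: the finger opening in mm, from 0 to 85.4, then the shift along the tool's x, y, z in mm, then the turn, a rotation vector about the tool's x, y, z in rad. A call has 1 to 10 rows; each row shifts and turns the commanded pose from where the row before left it, along the tool's axes as they then stand; what a row does not reach is not made up. A row lasts 1/10 s, in which the tool goes at most 50 mm and 8.59 degrees, less where a joint would pass 70% of its speed; a pose out of reach is approached as far as the arm can. A call with a gripper value outside its range is refused whole. The fingers move at their own pace and stop on an object; "grip_force" is the grip in N (left out, the last holds). Time passes only in rows, so rows that do not move let the fingers close. It gives the time, the measured TCP pose, the force and the opening at its end, in the units of the state.
- telemetry.read_state(): the state, without advancing time (a new reading comes with each control period).
- eyes.read_camera(name): name is "scene" or "top" or "wrist"; returns a dict with "color" (420x560x3 uint8, red, green, blue), "range_z" (420x560 float32, m along the optical axis (not along the pixel's ray), 0 where there is no reading), "mtx" (3x3 intrinsics, pixels), "eye" and "attitude" of the camera in the world. Camera axes: x right, y down, z forward; pixel columns grow to the right and rows downward; lengths in m; the calibration is good to about 2 mm. The wrist camera is an equidistant fisheye: a pixel r from the principal point sees the ray r / f radians off the axis. A picture is of the moment at which its call begins.
- ticket.sign_off(): hands the job in, once; it reports no verdict.
Trained networks look in a picture, given as the dict that the camera call returned (one of the last four; its "shot" number tells which), for a name from the list of things; names that differ only in an ending like _2 or _b are one class to them, and where a whole thing is asked for, a point or a joint stands for the part that bears it (a point fixed in the world has none). Each returns a list of dicts, best first, with "conf" (0 to 1); they miss things now and then, are a little off and sometimes report something else, mostly with a low value. They report only what shows in the picture. A call takes as long as a camera call. They do not tell look-alikes from the thing itself.
- finder.boxes_of(label, picture): "location" ([column, row] in pixels, amid what is visible of it).
- finder.cut_out(label, picture): "pixels" (420x560 bool, what is visible of it) and "location" ([column, row] in pixels, amid what is visible of it).
- finder.spot_point(label, picture): "location" ([column, row] in pixels: a listed point, or the origin of a listed thing).
The state is a dict: "time_s": time; "qpos": joint angles; "joint_velocities": joint speeds; "joint_torque": joint torques, N m; "tcp_pos": TCP position; "tcp_rot": TCP orientation; "wrist_force": force on the tool from outside, world axes, zero at the start; "ft_torque": the same for the moment, N m; "opening": finger opening in m.
Only numpy, scipy, OpenCV 4.12 (cv2) and the standard library are available. Lean on these libraries where they do the work, as an engineer would, in place of code of your own. Each camera call takes 0.05 s, during which the arm holds its last target.

TASK

Unhook the blue wedge from its peg, set it down flat on the table in front of the drip tray, and slide its thin end under the tray's free edge until the tray's yellow pointer stands level with the red mark, so that the tray drains. Let the wedge alone carry the tray: do not push or lift the tray with the gripper; leave the wedge in place, and leave the orange wedge on its peg and the jars standing where they are.

Things in the scene. Friction and masses are not known exactly. Their poses are not given: they have to be found in the camera images.
- blue_wedge_grip (a point): centre of the blue wedge's upright steel loop, 48 mm above the flat underside; x to the thin tip, y across, z up. Loop 40 mm wide (y), 12 mm thick (x), top 66.5 mm above the underside; window through it along x, 22 mm wide, from 26.5 to 56.5 mm up. Grip the loop from above across its 40 mm. Hangs on a peg, underside 20 mm above the table, balanced below the loop; 0.2 to 0.4 kg
- blue_wedge_tip (a point): underside of the blue wedge at its thin tip, 101 mm ahead (x) of the loop's centre; axes as the loop's. Body 36 mm wide, 142 mm long: top rises 1 in 4 from 4 mm high at the tip to 26.5 mm at 11 mm ahead of the loop; heel behind is 26.5 mm high and ends 41 mm behind the loop. As hung, the tip points under the rack's crossbar. Friction holds it where it is left under the tray
- orange_wedge_grip (a point): same point on the orange wedge (same length and loop, but only 10 mm high: too low for this tray), hanging on the rack's other peg; leave it there
- rack: fixed rack with two pegs; origin on the table midway between the hung loops, x along the pegs towards the crossbar, z up. Pegs at y = +50 and -50 mm, 8 mm thick, axis 72.5 mm up, from x = 42 (crossbar) to -30 mm, the tip turned up to 86.5 mm. Loops hang within 8 mm of x = 0. Crossbar 63 to 103 mm up; legs 104 mm tall at y = +-113. Rack side and which wedge on which peg vary
- peg_a_tip (a point): top of the upturned tip of the peg at y = +50 mm, 86.5 mm above the table: a loop must be raised 11 to 20 mm to slide off over it towards the rack's -x; the wedge must then stay low until its own thin tip is out from under the peg
- peg_b_tip (a point): the same on the peg at y = -50 mm
- frame: fixed frame of the tray; origin on the table under the middle of the tray's free edge (nearer the robot), x under the tray towards its hinge, y along the edge, z up. Rubber rests 10 mm high stand under the edge at y = +92 and -92 mm (22 mm wide); between them the table is clear. A gauge post, 78 mm tall, stands at y = +157 mm
- tray: steel drip tray 190 mm (x) by 220 mm (y), hinged at its far edge; origin at the middle of the free edge, 22 mm above the table, the hinge line 190 mm behind it in x, z up. Level at the start; swings up freely, falls back by its weight (4 to 7 N on a wedge). Under the free edge a round bar, 10 mm thick, underside 12 mm above the table at the start; rim up to 35 mm above the table
- pointer (a point): tip of the yellow pointer on the tray's free edge, at its y = +134 mm end (3 mm thick), half-way up its thickness; 26 mm above the table at the start; it rises as the free edge does
- mark (a point): tip of the red mark on the gauge post, facing the pointer 4 mm away from it, half-way up its 3 mm thickness; its collar is fixed, 6 to 10.5 mm above the pointer at the start
- jar_left_mid (a point): centre of a closed jar, 54 mm across and 75 mm tall (centre 37.5 mm up), standing on the table in front of the tray's +y half
- jar_right_mid (a point): centre of another such jar, standing on the table in front of the tray's -y half
- jar_tray_mid (a point): centre of another such jar, standing in the tray; it rides with the tray as it tilts
Not all that is in view belongs to the job. There is more than one size of the part that bears blue_wedge_grip; the job needs the smaller. Leave any turquoise look-alike of the part that bears jar_right_mid alone.

How it is judged:
By the outcome, as a careful person would: the job done as asked, in the order asked, and still so for the second after the job is handed in, with the robot touching nothing.
It also fails if it takes over 56 s, if anything falls off the work surface, if the arm or the gripper's body presses on something with over 40 N, if the wrist force passes 120 N, or if a joint passes its speed limit or range.

## Working session

There is one attempt and no reset: what is moved stays moved. The work goes in short steps, Python scripts to look and compute and a tool call to move; the robot and the scene stay as the last step left them, time stands still between calls to the robot, and variables do not carry over. Pictures are saved under pics/ and viewed, and the job is handed in when it is done.

Besides the shell and the picture viewer there is one more tool, called as name([rows], argument=value, ...), one row to a line, values as JSON. move_arm: Moves the arm, as the interface text tells. Its arguments: {"type":"object","properties":{"deltas":{"type":"array"},"grip_force":{"type":"number"}},"required":["deltas"]}

```bash
mkdir -p pics; ls
cat > h.py <<'E'
import numpy as np, cv2
from cell import telemetry, eyes, ticket, finder, r
from scipy.spatial.transform import Rotation as R
def shot(name,fn=None):
    p=eyes.read_camera(name)
    if fn: cv2.imwrite('pics/'+fn,cv2.cvtColor(p['color'],cv2.COLOR_RGB2BGR))
    return p
def att(p):
    a=np.array(p['attitude'],float)
    return a if a.shape==(3,3) else R.from_rotvec(a).as_matrix()
def ray(p,c,rw,name='top'):
    K=p['mtx']; v=np.array([(c-K[0,2])/K[0,0],(rw-K[1,2])/K[1,1],1.])
    return att(p)@v
def atz(p,c,rw,z):
    d=ray(p,c,rw); e=np.array(p['eye']); return e+d*(z-e[2])/d[2]
def dep(p,c,rw):
    z=p['range_z'][int(round(rw)),int(round(c))]
    return np.array(p['eye'])+ray(p,c,rw)*z
def cloud(p):
    K=p['mtx'];v,u=np.mgrid[0:420,0:560];z=p['range_z']
    P=np.stack([(u-K[0,2])/K[0,0]*z,(v-K[1,2])/K[1,1]*z,z],-1)@att(p).T+np.array(p['eye'])
    P[z==0]=np.nan
    return P
def proj(p,X):
    c=att(p).T@(np.array(X)-np.array(p['eye'])); K=p['mtx']
    return np.array([K[0,0]*c[0]/c[2]+K[0,2],K[1,1]*c[1]/c[2]+K[1,2]])
E
python3 - <<'E'
from h import *
for n in ['top','scene']:
    p=shot(n,n+'0.png'); print(n,p['mtx'],p['eye'],p['attitude'],p.keys())
    for l in ['blue_wedge_grip','blue_wedge_tip','orange_wedge_grip','rack','peg_a_tip','peg_b_tip','frame','tray','pointer','mark','jar_left_mid','jar_right_mid','jar_tray_mid']:
        print(l,[(np.round(d['location'],1).tolist(),round(d['conf'],2),np.round(dep(p,*d['location']),3).tolist()) for d in finder.spot_point(l,p)[:4]])
print(telemetry.read_state())
E
```

```text
pics
top [[381.93719592   0.         277.2452865 ]
 [  0.         381.93719592 208.66054782]
 [  0.           0.           1.        ]] [ 0.46466923 -0.03528358  1.11552859] [-2.15795307  2.20702698 -0.08541366] dict_keys(['color', 'range_z', 'mtx', 'eye', 'attitude', 'shot'])
blue_wedge_grip [([142.3, 290.2], 0.86, [0.334, 0.33, 0.076])]
blue_wedge_tip [([203.5, 157.0], 0.86, [0.709, 0.178, -0.001]), ([194.3, 276.4], 0.74, [0.361, 0.205, 0.007])]
orange_wedge_grip [([165.5, 193.3], 0.93, [0.593, 0.265, 0.083])]
rack [([190.0, 194.9], 0.55, [0.597, 0.218, -0.002])]
peg_a_tip [([164.2, 203.0], 0.91, [0.567, 0.269, 0.085])]
peg_b_tip [([202.6, 200.5], 0.74, [0.575, 0.172, 0.048])]
frame [([332.7, 181.1], 0.69, [0.629, -0.203, -0.002])]
tray [([329.7, 178.6], 0.85, [0.634, -0.192, 0.016])]
pointer [([286.0, 186.7], 0.76, [0.615, -0.065, -0.002])]
mark [([284.5, 183.1], 0.55, [0.621, -0.06, 0.032]), ([329.6, 177.3], 0.24, [0.635, -0.19, 0.029])]
jar_left_mid [([330.9, 179.9], 0.66, [0.632, -0.198, -0.001]), ([296.4, 216.0], 0.58, [0.524, -0.089, 0.075])]
jar_right_mid [([377.7, 197.6], 0
[... 1474 characters left out ...]
85.5], 0.39, [0.646, 0.135, 0.101])]
{'time_s': 1.4, 'qpos': array([-1.37508701e+00,  2.20404069e-01,  1.52651033e+00, -4.75292859e-06,
        1.39471009e+00, -1.26092481e-01]), 'joint_velocities': array([-0.00137108,  0.00054747, -0.00166703, -0.00075597,  0.00138859,
       -0.00209988]), 'joint_torque': array([ 3.01755434e-03, -4.96838486e+01, -3.89722252e+01,  2.12023051e-04,
        9.41229773e-04, -2.08641416e-05]), 'tcp_pos': array([ 0.1976689 , -0.59290113,  0.23129164]), 'tcp_rot': array([ 0.9689727 ,  1.34445251, -0.96894238]), 'wrist_force': array([-0.30088371, -0.43144855, -0.1011277 ]), 'ft_torque': array([-0.04491343,  0.0074059 ,  0.03182921]), 'opening': 0.08545284628234277}
```

View pics/top0.png

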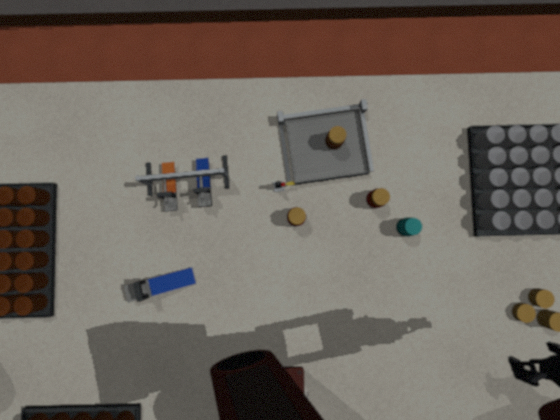

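View pics/scene0.png

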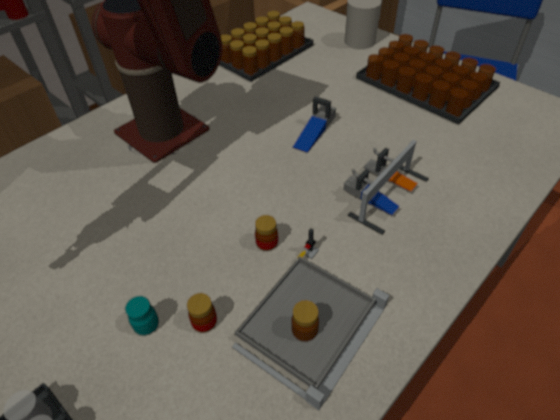

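Run:
```python
from h import *
p=shot('top'); P=cloud(p); np.save('top.npy',P); 
big=cv2.resize(p['color'][90:240,120:400],None,fx=2.8,fy=2.8,interpolation=cv2.INTER_CUBIC)
big=cv2.convertScaleAbs(big,alpha=1.5)
cv2.imwrite('pics/topz.png',cv2.cvtColor(big,cv2.COLOR_RGB2BGR))
s=shot('scene'); S=cloud(s); np.save('scene.npy',S)
big=cv2.resize(s['color'][120:260,290:440],None,fx=4,fy=4,interpolation=cv2.INTER_CUBIC)
cv2.imwrite('pics/scz.png',cv2.cvtColor(cv2.convertScaleAbs(big,alpha=1.5),cv2.COLOR_RGB2BGR))
for nm,Q in (('top',P),('scene',S)):
    m=(Q[...,0]>.5)&(Q[...,0]<.8)&(Q[...,1]>.06)&(Q[...,1]<.4)&(Q[...,2]>.092)&(Q[...,2]<.115)
    X=Q[m]; print(nm,len(X),X.mean(0),X.min(0),X.max(0))
    c=X[:,:2].mean(0);u,sv,vt=np.linalg.svd(X[:,:2]-c);print(vt[0],c)
    t=(X[:,:2]-c)@vt[0];print(t.min(),t.max())
    for z0 in (-.005,.005): 
        pass
    m=(Q[...,0]>.4)&(Q[...,0]<.9)&(Q[...,1]>-.2)&(Q[...,1]<.4)&(Q[...,2]<.004)&(Q[...,2]>-.01); print('table z',np.nanmedian(Q[m][:,2]))
    for l in ['rack','peg_a_tip','peg_b_tip','blue_wedge_grip','orange_wedge_grip']:
        pic=p if nm=='top' else s
        for d in finder.cut_out(l,pic)[:3]:
            X=Q[d['pixels']];X=X[~np.isnan(X[:,0])]; print(l,round(d['conf'],2),d['location'],len(X),np.round(X.mean(0),3),np.round(np.percentile(X,[3,97],axis=0),3).tolist())
```

```text
top 398 [0.64222073 0.22344129 0.10116548] [0.62867055 0.10419129 0.09206309] [0.65652671 0.3415768  0.1070825 ]
[ 0.0731641  -0.99731992] [0.64222073 0.22344129]
-0.11841864172992383 0.1197834142485698
table z -0.0009823032905884599
rack 0.65 [185.2, 176.1] 997 [0.642 0.222 0.064] [[0.587, 0.105, 0.002], [0.696, 0.34, 0.105]]
peg_a_tip 0.64 [180.9, 176.2] 1039 [0.641 0.224 0.063] [[0.582, 0.105, -0.0], [0.696, 0.342, 0.105]]
peg_b_tip 0.88 [184.6, 177.5] 983 [0.641 0.222 0.065] [[0.584, 0.105, 0.003], [0.696, 0.34, 0.105]]
blue_wedge_grip 0.76 [160.4, 286.7] 1274 [0.342 0.298 0.033] [[0.308, 0.213, 0.004], [0.376, 0.386, 0.09]]
blue_wedge_grip 0.74 [205.3, 184.3] 574 [0.623 0.17  0.044] [[0.562, 0.15, 0.019], [0.698, 0.193, 0.087]]
orange_wedge_grip 0.82 [168.6, 192.1] 480 [0.616 0.268 0.037] [[0.557, 0.25, 0.021], [0.689, 0.29, 0.086]]
orange_wedge_grip 0.53 [322.6, 147.5] 4790 [ 0.728 -0.185  0.019] [[0.634, -0.293, 0.014], [0.825, -0.082, 0.033]]
scene 421 [0.64404707 0.21317925 0.10134002] [0.6267999  0.10310111 0.09215815] [0.65686375 0.34228255 0.10734275]
[ 0.07195463 -0.9974
[... 236 characters left out ...]
.646 0.208 0.061] [[0.605, 0.103, 0.002], [0.694, 0.339, 0.105]]
peg_b_tip 0.75 [385.0, 174.7] 1447 [0.645 0.213 0.06 ] [[0.578, 0.104, 0.001], [0.697, 0.343, 0.105]]
peg_b_tip 0.42 [362.0, 189.7] 755 [0.627 0.165 0.043] [[0.565, 0.149, 0.023], [0.696, 0.188, 0.087]]
blue_wedge_grip 0.72 [364.8, 187.4] 839 [0.627 0.166 0.042] [[0.565, 0.149, 0.022], [0.696, 0.19, 0.087]]
blue_wedge_grip 0.69 [315.6, 125.1] 1145 [0.345 0.3   0.032] [[0.309, 0.212, 0.002], [0.378, 0.385, 0.089]]
blue_wedge_grip 0.48 [265.7, 232.1] 722 [ 0.534 -0.1    0.052] [[0.508, -0.118, 0.007], [0.552, -0.075, 0.077]]
orange_wedge_grip 0.95 [384.0, 170.5] 683 [0.618 0.267 0.038] [[0.553, 0.246, 0.001], [0.686, 0.3, 0.088]]
```

View pics/topz.png

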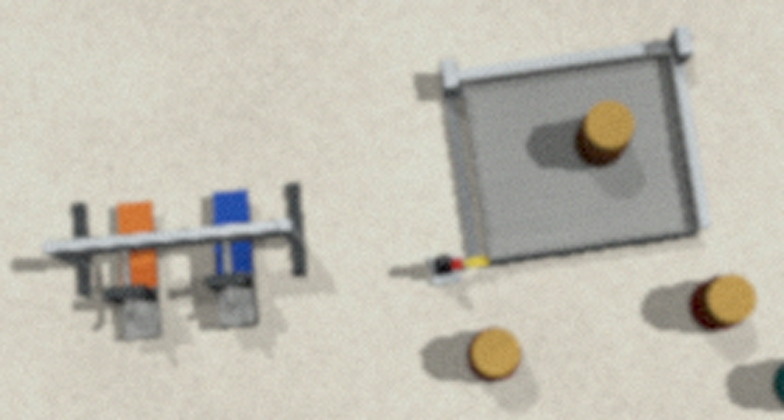

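View pics/scz.png

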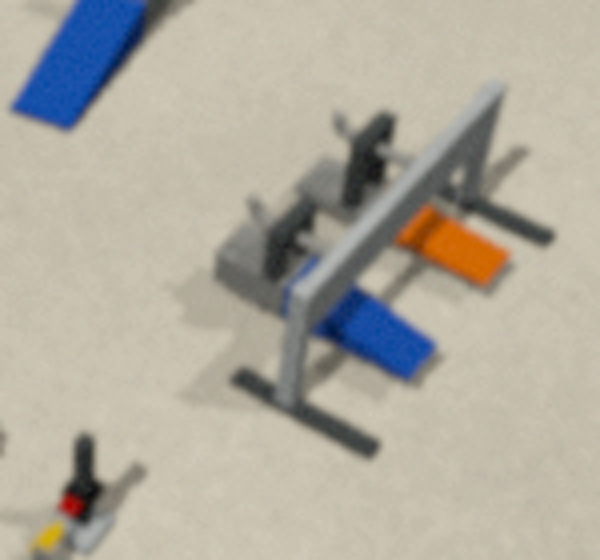

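Run:
```python
from h import *
for nm in ('top','scene'):
    Q=np.load(nm+'.npy'); print(nm)
    def box(x0,x1,y0,y1,z0,z1):
        m=(Q[...,0]>x0)&(Q[...,0]<x1)&(Q[...,1]>y0)&(Q[...,1]<y1)&(Q[...,2]>z0)&(Q[...,2]<z1);return Q[m]
    for n,y in(('blue',.17),('or',.268)):
        X=box(.55,.632,y-.035,y+.035,.078,.095)
        print(n,len(X),X.mean(0),np.percentile(X,[2,98],axis=0))
        print(np.round(X[np.argsort(X[:,0])][::max(1,len(X)//12)],3).tolist())
        X=box(.53,.74,y-.035,y+.035,.012,.055)
        c=cv2.minAreaRect((X[:,:2]*1000).astype(np.float32)); print('body',c)
    # tray
    X=box(.58,.88,-.36,-.04,.026,.04); print('rim',len(X),cv2.minAreaRect((X[:,:2]*1000).astype(np.float32)))
    X=box(.58,.88,-.36,-.04,.010,.04); print('tray all',len(X),cv2.minAreaRect((X[:,:2]*1000).astype(np.float32)))
    X=box(.58,.9,-.36,-.04,.04,.06); print('hinge?',len(X),len(X) and cv2.minAreaRect((X[:,:2]*1000).astype(np.float32)))
    X=box(.58,.68,-.10,-.03,.02,.09); print('post',np.round(X,3).tolist()[:60])
    for n,b in (('jl',(.48,.57,-.13,-.05)),('jr',(.53,.61,-.36,-.27)),('teal',(.45,.53,-.45,-.36)),('jt',(.69,.79,-.25,-.15))):
        X=box(*b,.068,.11); c=cv2.minEnclosingCircle((X[:,:2]*1000).astype(np.float32)); print(n,np.round(X.mean(0),3),c)
    X=box(.28,.42,.18,.42,.008,.1); print('dec',cv2.minAreaRect((X[:,:2]*1000).astype(np.float32)),np.percentile(X[:,2],99))
```

```text
top
blue 79 [0.59942721 0.16808991 0.08495264] [[0.57372195 0.15028914 0.07816558]
 [0.60799534 0.18748644 0.09044245]]
[[0.572, 0.165, 0.091], [0.584, 0.167, 0.079], [0.597, 0.155, 0.085], [0.597, 0.166, 0.084], [0.597, 0.151, 0.078], [0.6, 0.16, 0.085], [0.6, 0.182, 0.086], [0.602, 0.158, 0.086], [0.603, 0.179, 0.085], [0.603, 0.183, 0.082], [0.605, 0.168, 0.088], [0.605, 0.187, 0.087], [0.608, 0.158, 0.085], [0.608, 0.151, 0.078]]
body ((631.9118041992188, 171.2595977783203), (142.3234100341797, 38.469635009765625), 4.269036293029785)
or 82 [0.59015152 0.26902488 0.08488469] [[0.56536701 0.24988663 0.0797721 ]
 [0.61108623 0.28856337 0.08843915]]
[[0.564, 0.269, 0.086], [0.569, 0.265, 0.082], [0.586, 0.285, 0.085], [0.588, 0.256, 0.085], [0.588, 0.271, 0.086], [0.589, 0.283, 0.084], [0.591, 0.25, 0.084], [0.591, 0.277, 0.086], [0.593, 0.249, 0.087], [0.594, 0.266, 0.086], [0.594, 0.272, 0.084], [0.596, 0.255, 0.085], [0.597, 0.267, 0.083], [0.599, 0.251, 0.082]]
body ((622.4627685546875, 269.9682312011719), (142.2858123779297, 39.19058609008789), 4.2952141761779785)
rim 464 ((713.
[... 4808 characters left out ...]
04, 0.057], [0.613, -0.045, 0.05], [0.616, -0.046, 0.054], [0.621, -0.048, 0.059], [0.621, -0.045, 0.057], [0.62, -0.041, 0.053], [0.621, -0.038, 0.051], [0.615, -0.048, 0.052], [0.616, -0.046, 0.05], [0.621, -0.048, 0.056]]
jl [ 0.527 -0.093  0.074] ((524.8063354492188, -91.44171905517578), 25.26995849609375)
jr [ 0.575 -0.325  0.074] ((573.1985473632812, -323.7564392089844), 24.676883697509766)
teal [ 0.491 -0.409  0.074] ((488.8592529296875, -407.68609619140625), 25.16398048400879)
jt [ 0.747 -0.211  0.09 ] ((744.4876708984375, -207.44862365722656), 24.83538818359375)
dec ((343.5328674316406, 297.02679443359375), (57.04148483276367, 192.9482421875), 15.542535781860352) 0.09127299204663668
```

Run:
```python
from h import *
A=np.vstack([np.load('top.npy').reshape(-1,3),np.load('scene.npy').reshape(-1,3)])
for nm,A in (('top',np.load('top.npy').reshape(-1,3)),('scene',np.load('scene.npy').reshape(-1,3))):
    def box(x0,x1,y0,y1,z0,z1):
        m=(A[:,0]>x0)&(A[:,0]<x1)&(A[:,1]>y0)&(A[:,1]<y1)&(A[:,2]>z0)&(A[:,2]<z1);return A[m]
    yaw=.1
    for it in range(4):
        c,s=np.cos(yaw),np.sin(yaw); O=np.array([.64,-.193])
        def loc(X): d=X[:,:2]-O; return np.c_[d[:,0]*c+d[:,1]*s, -d[:,0]*s+d[:,1]*c, X[:,2]]
        X=box(.5,.95,-.42,.05,.027,.041); L=loc(X)
        f=L[(abs(L[:,0])<.02)&(abs(L[:,1])<.095)]
        k=np.polyfit(f[:,1],f[:,0],1); l=L[(abs(L[:,1]-.107)<.02)&(L[:,0]>.03)&(L[:,0]<.15)]; rr=L[(abs(L[:,1]+.107)<.02)&(L[:,0]>.03)&(L[:,0]<.15)]
        kl=np.polyfit(l[:,0],l[:,1],1) if len(l)>5 else None; kr=np.polyfit(rr[:,0],rr[:,1],1) if len(rr)>5 else None
        print(nm,yaw,'front',k,len(f),np.percentile(f[:,0],[3,97]),'left',kl,len(l),l[:,1].min(),l[:,1].max(),'right',kr,len(rr),rr[:,1].min(),rr[:,1].max())
        sl=(kl[0]*len(l)+kr[0]*len(rr)-k[0]*len(f))/(len(l)+len(rr)+len(f)); yaw+=sl
    P=box(.6,.63,-.06,-.03,.07,.085); print('post',loc(P).mean(0),len(P))
```

```text
top 0.1 front [-0.0254366  -0.00234598] 19 [-0.00514749  0.00031389] left [0.02259074 0.10483628] 49 0.10426695336372054 0.10923841931659817 right [ 0.02337645 -0.11191288] 70 -0.11345331761844121 -0.1069034353888317
top 0.12338110724613835 front [-0.00205489 -0.00234517] 19 [-0.00372041 -0.00100445] left [-0.00040794  0.10478383] 49 0.1030293392483743 0.10621759875642496 right [ 9.54111963e-05 -1.11869693e-01] 71 -0.11430678685207388 -0.1097507301616764
top 0.12356691935902162 front [-0.00186912 -0.00234517] 19 [-0.00371581 -0.00099823] left [-0.00059361  0.10478383] 49 0.10301789306536807 0.10619908578306754 right [-9.02339660e-05 -1.11869708e-01] 71 -0.11431331979250703 -0.10977311966257525
top 0.12356706004950518 front [-0.00186898 -0.00234517] 19 [-0.00371581 -0.00099822] left [-0.00059375  0.10478383] 49 0.10301788439736792 0.10619907176429731 right [-9.03745300e-05 -1.11869708e-01] 71 -0.11431332473752752 -0.10977313661369249
post [-0.00446581  0.15324617  0.07667937] 13
scene 0.1 front [-0.02511045 -0.00280924] 47 [-0.0051911  -0.00016444] left [0.02067078 0.10363202] 176 0.1
[... 180 characters left out ...]
00433527 -0.00106892] left [-0.00156006  0.10359586] 175 0.10073280963318447 0.10818852437015285 right [ 0.00050359 -0.1132243 ] 180 -0.11504883552020582 -0.11032753749280286
scene 0.12220630312816212 front [-0.00290741 -0.00280839] 47 [-0.00434101 -0.00106028] left [-0.00143146  0.10359585] 175 0.10074088731606734 0.10820341622669204 right [ 0.00063224 -0.11322429] 180 -0.11504302681791374 -0.11031306506848554
scene 0.12220616758281322 front [-0.00290754 -0.00280839] 47 [-0.00434101 -0.00106027] left [-0.00143133  0.10359585] 175 0.10074089581773071 0.10820343190086788 right [ 0.00063237 -0.11322429] 180 -0.11504302070268702 -0.11031304983389369
post [-0.00387625  0.15145058  0.07588588] 29
```

```bash
cat >> h.py <<'E'
def toolR(yaw,flip=1):
    # x down, z along flip*frame y
    x=np.array([0,0,-1.]); z=flip*np.array([-np.sin(yaw),np.cos(yaw),0]); y=np.cross(z,x)
    return np.c_[x,y,z]
def plan(pos,Rt):
    s=telemetry.read_state(); R0=R.from_rotvec(s['tcp_rot']).as_matrix(); p0=s['tcp_pos']
    print('t',round(s['time_s'],2),'p',np.round(p0,4),'F',np.round(s['wrist_force'],2),'op',round(s['opening'],4))
    print('shift in current tool axes mm',np.round(R0.T@(np.array(pos)-p0)*1000,1),'shift in target axes',np.round(Rt.T@(np.array(pos)-p0)*1000,1),'turn',np.round(R.from_matrix(R0.T@Rt).as_rotvec(),4))
E
python3 - <<'E'
from h import *
s=telemetry.read_state(); print(R.from_rotvec(s['tcp_rot']).as_matrix().round(3)); print(r, [a for a in dir(r) if a[0]!='_'], r.hold_point_z)
L=[.6014,.1688]
for f in(1,-1): plan([*L,.16],toolR(.0735,f))
E
```

```text
[[ 0.     0.949  0.316]
 [ 0.     0.316 -0.949]
 [-1.     0.    -0.   ]]
<Robot object at 0x7fdc785c01a0> ['Unreachable', 'hold_point_z'] 0.0187
t 2.0 p [ 0.1977 -0.5929  0.2313] F [ 0.34  0.57 -0.76] op 0.0853
shift in current tool axes mm [  71.3  623.9 -594.9] shift in target axes [  71.3 -458.6  730. ] turn [-2.8933e+00  1.0000e-04 -1.0000e-04]
t 2.0 p [ 0.1977 -0.5929  0.2313] F [ 0.34  0.57 -0.76] op 0.0853
shift in current tool axes mm [  71.3  623.9 -594.9] shift in target axes [  71.3  458.6 -730. ] turn [ 0.2483 -0.     -0.    ]
```

move_arm([
  [85,0,0,0,0.1,0,0],
  [85,0,0,0,0.1,0,0],
  [85,0,0,0,0.0483,0,0],
  [85,0,19,-30.4,0,0,0],
  [85,0,19,-30.4,0,0,0],
  [85,0,19,-30.4,0,0,0],
  [85,0,19,-30.4,0,0,0],
  [85,0,19,-30.4,0,0,0],
  [85,0,19,-30.4,0,0,0],
  [85,0,19,-30.4,0,0,0],
])

```text
time_s: 3.0
tcp_pos: [0.3152, -0.3697, 0.2315]
tcp_rot: [1.155, 1.242, -1.155]
wrist_force: [1.3, 0.7, -0.2]
opening: 0.0852
```

move_arm([
  [85,0,19,-30.4,0,0,0],
  [85,0,19,-30.4,0,0,0],
  [85,0,19,-30.4,0,0,0],
  [85,0,19,-30.4,0,0,0],
  [85,0,19,-30.4,0,0,0],
  [85,0,19,-30.4,0,0,0],
  [85,0,19,-30.4,0,0,0],
  [85,0,19,-30.4,0,0,0],
  [85,0,19,-30.4,0,0,0],
  [85,0,19,-30.4,0,0,0],
])

```text
time_s: 4.0
tcp_pos: [0.4824, -0.0524, 0.2316]
tcp_rot: [1.155, 1.242, -1.154]
wrist_force: [-0.1, -0.5, 1.6]
opening: 0.085
```

Run:
```python
from h import *
plan([.6014,.1688,.16],toolR(.0735,-1)); print(telemetry.read_state()['qpos'])
```

```text
t 4.0 p [ 0.4824 -0.0524  0.2316] F [-0.14 -0.54  1.6 ] op 0.085
shift in current tool axes mm [  71.6  134.9 -211.8] shift in target axes [  71.6  134.9 -211.8] turn [ 0.0001  0.0003 -0.0007]
[-2.70742714e-01 -1.20677367e-01  1.88017966e+00 -7.18619927e-05
  1.38130163e+00  1.22647640e+00]
```

move_arm([
  [85,0,19,-30.4,0,0,0],
  [85,0,19,-30.4,0,0,0],
  [85,0,19,-30.4,0,0,0],
  [85,0,19,-30.4,0,0,0],
  [85,0,19,-30.4,0,0,0],
  [85,10,19,-30.4,0,0,0],
  [85,21,21,-29.4,0,0,0],
  [85,20,0,0,0,0,0],
  [85,10,0,0,0,0,0],
])

```text
time_s: 4.9
tcp_pos: [0.5998, 0.1681, 0.1677]
tcp_rot: [1.152, 1.246, -1.156]
wrist_force: [-0.6, 0.2, -0.9]
opening: 0.085
```

Run:
```python
from h import *
plan([.6014,.1688,.047],toolR(.0735,-1))
p=shot('wrist','w1.png'); s=shot('scene')
big=cv2.resize(s['color'][100:250,290:440],None,fx=4,fy=4,interpolation=cv2.INTER_CUBIC)
cv2.imwrite('pics/sc1.png',cv2.cvtColor(cv2.convertScaleAbs(big,alpha=1.5),cv2.COLOR_RGB2BGR))
```

```text
t 4.9 p [0.5998 0.1681 0.1677] F [-0.57  0.23 -0.86] op 0.085
shift in current tool axes mm [120.7   2.1  -0.6] shift in target axes [120.7   1.6  -0.6] turn [0.0017 0.0004 0.0036]
```

View pics/w1.png

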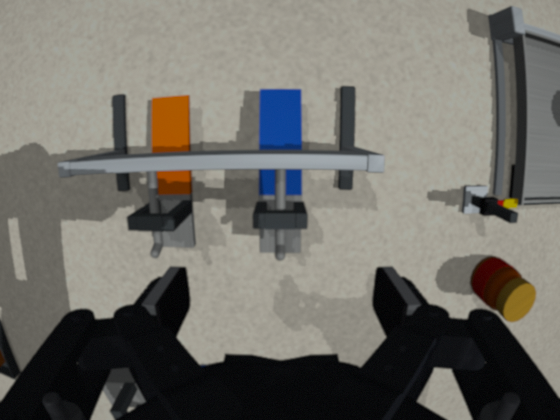

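View pics/sc1.png

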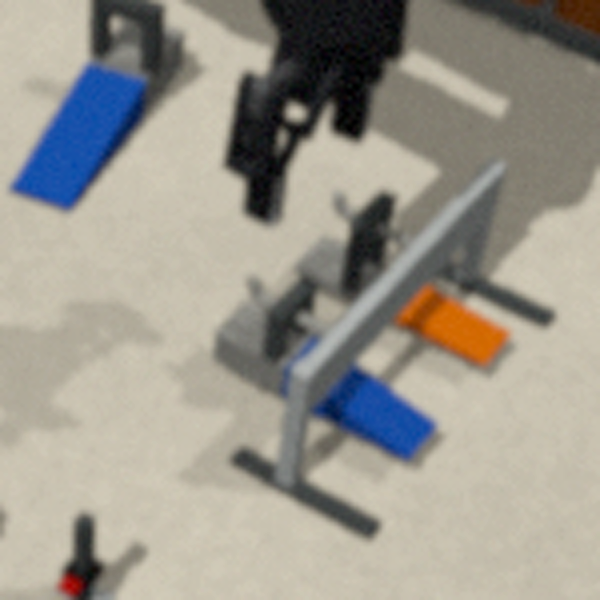

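move_arm([
  [85,25,2,-0.6,0,0,0.0036],
  [85,25,0,0,0,0,0],
  [85,25,0,0,0,0,0],
  [85,20,0,0,0,0,0],
  [85,15,0,0,0,0,0],
  [85,10.7,0,0,0,0,0],
  [70,0,0,0,0,0,0],
  [60,0,0,0,0,0,0],
], grip_force=40)

```text
time_s: 5.8
tcp_pos: [0.6039, 0.168, 0.0505]
tcp_rot: [1.158, 1.24, -1.151]
wrist_force: [0.4, 0.6, 0.2]
opening: 0.0604
```

Run:
```python
from h import *
plan([.6014,.1688,.047],toolR(.0735,-1))
p=shot('wrist','w2.png'); s=shot('scene')
big=cv2.resize(s['color'][100:250,290:440],None,fx=4,fy=4,interpolation=cv2.INTER_CUBIC)
cv2.imwrite('pics/sc2.png',cv2.cvtColor(cv2.convertScaleAbs(big,alpha=1.5),cv2.COLOR_RGB2BGR))
```

```text
t 5.8 p [0.6039 0.168  0.0505] F [0.39 0.6  0.19] op 0.0604
shift in current tool axes mm [ 3.5 -2.4 -0.9] shift in target axes [ 3.5 -2.4 -0.9] turn [-0.0003 -0.0001 -0.0048]
```

View pics/w2.png

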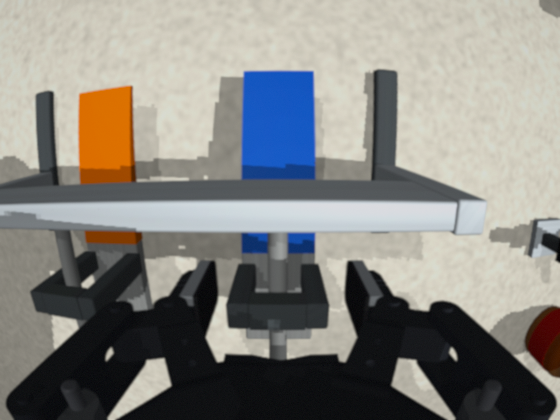

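View pics/sc2.png

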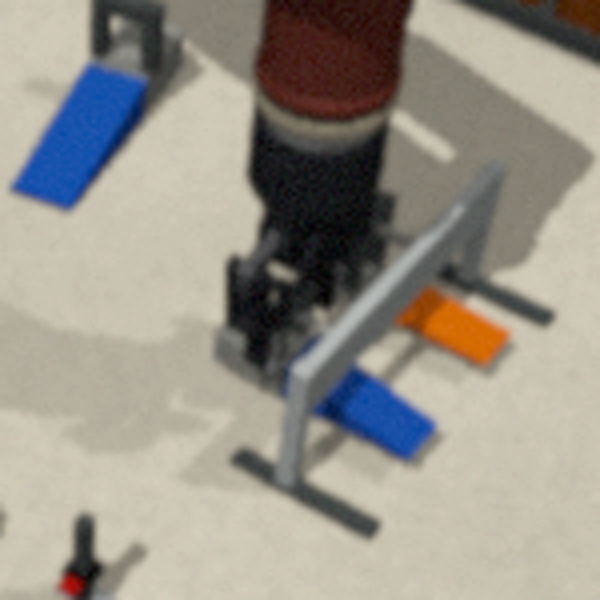

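move_arm([
  [60,3,-2,-0.8,0,0,-0.0045],
  [50,0,0,0,0,0,0],
  [44,0,0,0,0,0,0],
  [38,0,0,0,0,0,0],
  [30,0,0,0,0,0,0],
  [30,0,0,0,0,0,0],
  [30,0,0,0,0,0,0],
], grip_force=50)

```text
time_s: 6.6
tcp_pos: [0.6014, 0.1689, 0.0469]
tcp_rot: [1.155, 1.243, -1.155]
wrist_force: [-0.5, 0.1, 2.5]
opening: 0.0398
```

Run:
```python
from h import *
plan([.6014,.1688,.047],toolR(.0735,-1))
```

```text
t 6.6 p [0.6014 0.1689 0.0469] F [-0.52  0.11  2.5 ] op 0.0398
shift in current tool axes mm [-0.1  0.   0.1] shift in target axes [-0.1  0.   0.1] turn [ 0.0001 -0.0001  0.0005]
```

Gripped at 39.8 mm. Raise 15 mm.

move_arm([
  [30,-5,0,0,0,0,0],
  [30,-5,0,0,0,0,0],
  [30,-5,0,0,0,0,0],
  [30,0,0,0,0,0,0],
])

```text
time_s: 7.0
tcp_pos: [0.6017, 0.1689, 0.0624]
tcp_rot: [1.155, 1.243, -1.155]
wrist_force: [0.2, -0.1, -2.8]
opening: 0.0393
```

Run:
```python
from h import *
plan([.6014,.1688,.047],toolR(.0735,-1))
p=shot('wrist','w3.png'); s=shot('scene')
big=cv2.resize(s['color'][120:250,320:430],None,fx=5,fy=5,interpolation=cv2.INTER_CUBIC)
cv2.imwrite('pics/sc3.png',cv2.cvtColor(cv2.convertScaleAbs(big,alpha=1.8),cv2.COLOR_RGB2BGR))
```

```text
t 7.0 p [0.6017 0.1689 0.0624] F [ 0.22 -0.06 -2.84] op 0.0393
shift in current tool axes mm [15.4 -0.3  0. ] shift in target axes [15.4 -0.3  0. ] turn [ 0.     -0.0001 -0.0004]
```

View pics/w3.png

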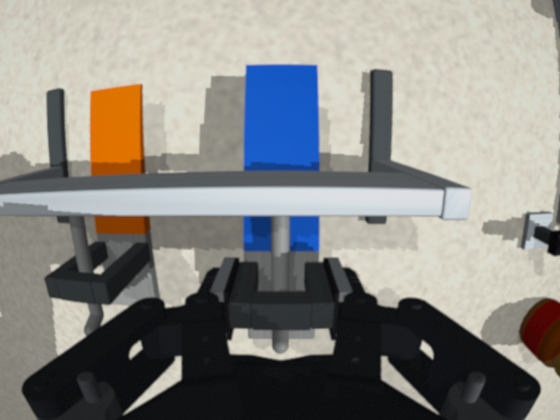

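View pics/sc3.png

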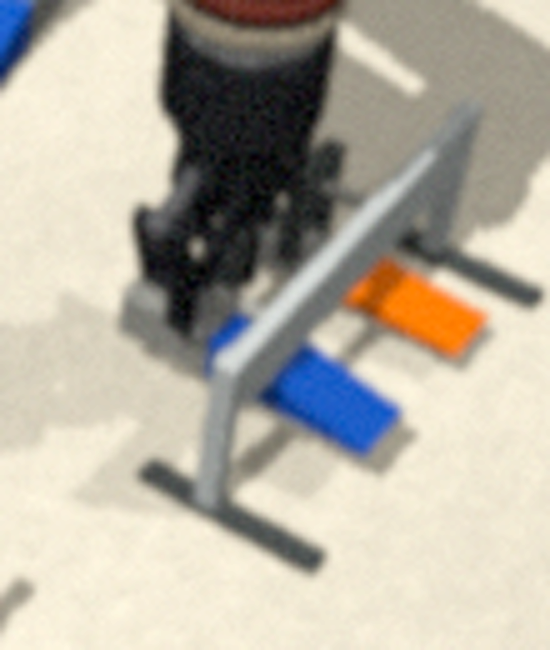

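move_arm([
  [30,0,-10,0,0,0,0],
  [30,0,-10,0,0,0,0],
  [30,0,-10,0,0,0,0],
])

```text
time_s: 7.4
tcp_pos: [0.5697, 0.1664, 0.0611]
tcp_rot: [1.154, 1.245, -1.157]
wrist_force: [0.1, -0.7, -2.7]
opening: 0.0396
```

move_arm([
  [30,0,-10,0,0,0,0],
  [30,0,-10,0,0,0,0],
  [30,0,-15,0,0,0,0],
  [30,0,-15,0,0,0,0],
])

```text
time_s: 7.8
tcp_pos: [0.5204, 0.1628, 0.0618]
tcp_rot: [1.155, 1.244, -1.155]
wrist_force: [-0.1, -0.3, -2.7]
opening: 0.0393
```

Run:
```python
from h import *
plan([.6014-.15,.1688-.011,.0624],toolR(.0735,-1))
p=shot('wrist','w4.png')
```

```text
t 7.8 p [0.5204 0.1628 0.0618] F [-0.1  -0.3  -2.72] op 0.0393
shift in current tool axes mm [ -0.6 -69.2  -0.1] shift in target axes [ -0.6 -69.2  -0.1] turn [-0.     -0.      0.0007]
```

View pics/w4.png

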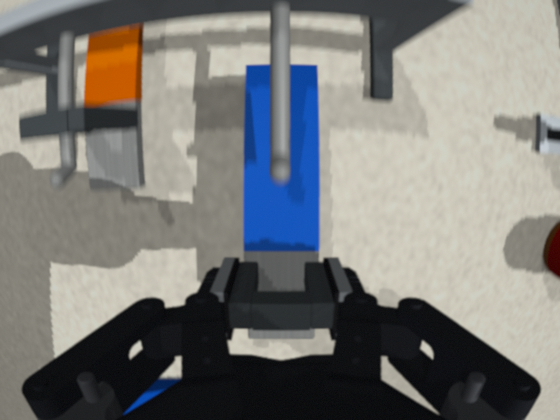

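move_arm([
  [30,0,-20,0,0,0,0],
  [30,0,-20,0,0,0,0],
  [30,0,-20,0,0,0,0],
  [30,0,-15,0,0,0,0],
  [30,-20,0,0,0,0,0],
  [30,-30,0,0,0,0,0],
  [30,-25,0,0,0,0,0],
  [30,0,0,0,0,0,0],
])

```text
time_s: 8.65
tcp_pos: [0.4497, 0.158, 0.1408]
tcp_rot: [1.159, 1.238, -1.149]
wrist_force: [2.3, -1.1, -2.9]
opening: 0.039
```

Run:
```python
from h import *
O=np.array([.6375,-.1973]); u=np.array([.9924,.1232])
plan([*(O-.130*u),.135],toolR(.1235,-1))
shot('wrist','w5.png')
```

```text
t 8.65 p [0.4497 0.158  0.1408] F [ 2.27 -1.06 -2.92] op 0.039
shift in current tool axes mm [  5.8  31.3 374.6] shift in target axes [  5.8  12.6 375.7] turn [-0.0499 -0.0007 -0.0077]
```

View pics/w5.png

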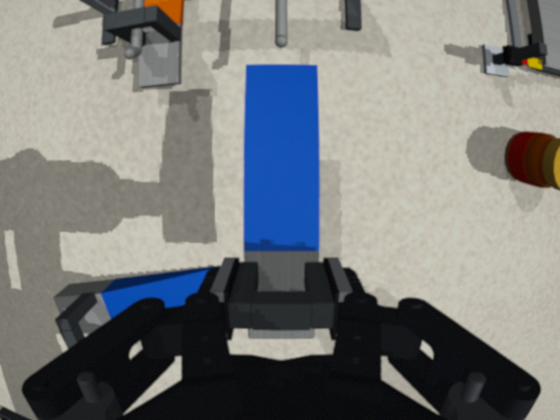

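move_arm([
  [30,0,0,0,-0.05,0,0],
  [30,0,0,15,0,0,0],
  [30,0,1,30,0,0,0],
  [30,0,1,35,0,0,0],
  [30,0,1,35,0,0,0],
  [30,0,1,35,0,0,0],
  [30,0,2,35,0,0,0],
  [30,0,2,35,0,0,0],
  [30,0,2,35,0,0,0],
  [30,0,2,35,0,0,0],
])

```text
time_s: 9.7
tcp_pos: [0.4931, -0.1299, 0.1343]
tcp_rot: [1.117, 1.269, -1.12]
wrist_force: [0.8, 0.7, -3.2]
opening: 0.0394
```

move_arm([
  [30,0,0,35,0,0,0],
  [30,0,0,30,0,0,0],
  [30,0,0,15,0,0,0],
  [30,0,0,5,0,0,0],
  [30,0,0,0,0,0,0],
  [30,0,0,0,0,0,0],
])

```text
time_s: 10.3
tcp_pos: [0.5044, -0.2118, 0.136]
tcp_rot: [1.117, 1.268, -1.118]
wrist_force: [-0.7, -0.1, -3.3]
opening: 0.0394
```

Run:
```python
from h import *
O=np.array([.6375,-.1973]); u=np.array([.9924,.1232])
plan([*(O-.130*u),.135],toolR(.1235,-1))
shot('wrist','w6.png')
```

```text
t 10.3 p [ 0.5044 -0.2118  0.136 ] F [-0.66 -0.13 -3.26] op 0.0394
shift in current tool axes mm [1.  3.9 2. ] shift in target axes [1.  3.9 2. ] turn [ 0.0008 -0.0015  0.0019]
```

View pics/w6.png

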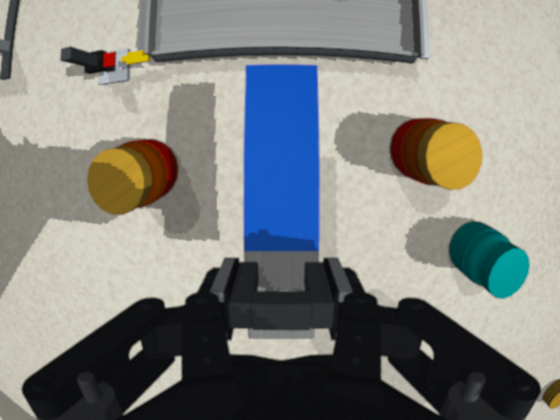

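move_arm([
  [30,15,0,2,0,0,0],
  [30,25,0,0,0,0,0],
  [30,25,0,0,0,0,0],
  [30,20,0,0,0,0,0],
  [30,12,0,0,0,0,0],
  [30,5,0,0,0,0,0],
  [30,0,0,0,0,0,0],
  [30,0,0,0,0,0,0],
])

```text
time_s: 11.15
tcp_pos: [0.5057, -0.2156, 0.0356]
tcp_rot: [1.117, 1.264, -1.118]
wrist_force: [-0.2, 0.1, -3.9]
opening: 0.0394
```

move_arm([
  [30,2,0,0,0,0,0],
  [30,2,0,0,0,0,0],
  [30,0,0,0,0,0,0],
])

```text
time_s: 11.45
tcp_pos: [0.505, -0.2153, 0.0309]
tcp_rot: [1.117, 1.265, -1.118]
wrist_force: [-1.3, 0.5, -4.4]
opening: 0.039
```

Run:
```python
from h import *
O=np.array([.6375,-.1973]); u=np.array([.9924,.1232])
plan([*(O-.130*u),.027],toolR(.1235,-1))
s=shot('scene')
big=cv2.resize(s['color'][180:360,120:350],None,fx=3.4,fy=3.3,interpolation=cv2.INTER_CUBIC)
cv2.imwrite('pics/sc7.png',cv2.cvtColor(cv2.convertScaleAbs(big,alpha=1.5),cv2.COLOR_RGB2BGR))
```

```text
t 11.45 p [ 0.505  -0.2153  0.0309] F [-1.29  0.46 -4.37] op 0.039
shift in current tool axes mm [ 3.9  3.7 -1.6] shift in target axes [ 3.9  3.7 -1.6] turn [-0.0001  0.0001  0.0006]
```

View pics/sc7.png

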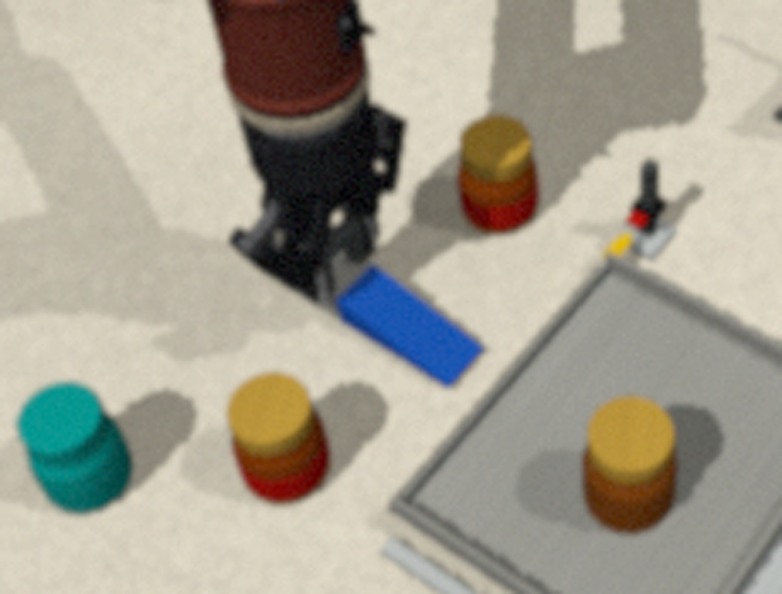

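move_arm([
  [30,1.5,0,-1.5,0,0,0],
  [30,1,0,0,0,0,0],
  [30,0,0,0,0,0,0],
  [30,0,0,0,0,0,0],
])

```text
time_s: 11.9
tcp_pos: [0.5047, -0.2137, 0.0281]
tcp_rot: [1.117, 1.266, -1.118]
wrist_force: [-0.2, 0.1, -3.5]
opening: 0.0393
```

move_arm([
  [30,1,0,0,0,0,0],
  [30,0,0,0,0,0,0],
  [30,0,0,0,0,0,0],
])

```text
time_s: 12.2
tcp_pos: [0.5047, -0.2138, 0.0272]
tcp_rot: [1.117, 1.266, -1.118]
wrist_force: [-0.3, -0.7, -3.9]
opening: 0.0395
```

move_arm([
  [30,1,0,0,0,0,0],
  [30,0,0,0,0,0,0],
  [30,0,0,0,0,0,0],
])

```text
time_s: 12.5
tcp_pos: [0.5048, -0.2138, 0.0271]
tcp_rot: [1.117, 1.266, -1.118]
wrist_force: [-4.2, 1.7, 5.1]
opening: 0.0393
```

move_arm([
  [30,0.5,0,0,0,0,0],
  [30,0,0,0,0,0,0],
  [30,0,0,0,0,0,0],
])

```text
time_s: 12.8
tcp_pos: [0.5048, -0.2138, 0.0271]
tcp_rot: [1.117, 1.266, -1.118]
wrist_force: [-6.8, 2.4, 9.5]
opening: 0.0393
```

move_arm([
  [30,-0.7,0,0,0,0,0],
  [46,0,0,0,0,0,0],
  [52,0,0,0,0,0,0],
  [52,0,0,0,0,0,0],
  [52,0,0,0,0,0,0],
])

```text
time_s: 13.3
tcp_pos: [0.5049, -0.2138, 0.0264]
tcp_rot: [1.117, 1.265, -1.118]
wrist_force: [-0.5, -0.2, -0.5]
opening: 0.0515
```

Run:
```python
from h import *
O=np.array([.6375,-.1973]); u=np.array([.9924,.1232])
plan([*(O-.130*u),.027],toolR(.1235,-1))
p=shot('top'); Q=cloud(p)
X=Q[(Q[...,0]>.45)&(Q[...,0]<.66)&(Q[...,1]>-.26)&(Q[...,1]<-.15)]
K=p['color'].astype(int); m=(K[...,2]>K[...,0]*1.8)&(K[...,2]>50)&(Q[...,0]>.45)&(Q[...,0]<.7)&(Q[...,1]<-.1)&(Q[...,1]>-.3)
B=Q[m]; print(len(B),cv2.minAreaRect((B[:,:2]*1000).astype(np.float32)),B[np.argmax(B[:,0])])
k=np.polyfit(B[:,0],B[:,2],1);print('slope',k)
s=shot('scene'); Q=cloud(s);K=s['color'].astype(int); m=(K[...,2]>K[...,0]*1.8)&(K[...,2]>50)&(Q[...,0]>.45)&(Q[...,0]<.7)&(Q[...,1]<-.1)&(Q[...,1]>-.3)
B=Q[m]; print(len(B),cv2.minAreaRect((B[:,:2]*1000).astype(np.float32)))
shot('wrist','w7.png')
```

```text
t 13.3 p [ 0.5049 -0.2138  0.0264] F [-0.49 -0.22 -0.48] op 0.0515
shift in current tool axes mm [-0.6  3.6 -0.1] shift in target axes [-0.6  3.6 -0.1] turn [-0.      0.0001  0.0007]
188 ((557.4820556640625, -186.94107055664062), (38.632049560546875, 105.80797576904297), 65.9046859741211) [ 0.60459689 -0.21117674  0.00260695]
slope [-2.52827357  1.48432375]
688 ((559.8865966796875, -207.41744995117188), (91.07559204101562, 36.73670959472656), 6.374433994293213)
```

View pics/w7.png

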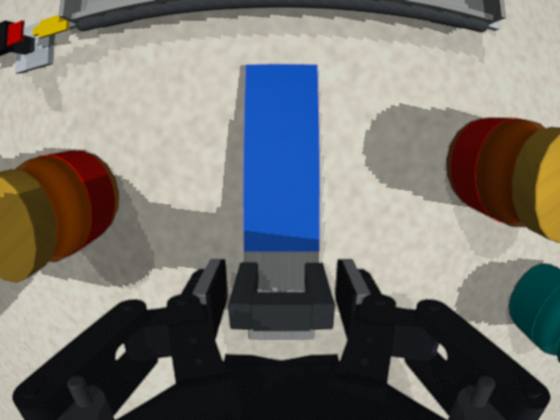

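move_arm([
  [44,0,0,0,0,0,0],
  [36,0,0,0,0,0,0],
  [30,0,0,0,0,0,0],
  [30,0,0,0,0,0,0],
  [30,0,8,0,0,0,0],
  [30,0,8,0,0,0,0],
  [30,0,8,0,0,0,0],
  [30,0,8,0,0,0,0],
  [30,0,6,0,0,0,0],
  [30,0,0,0,0,0,0],
], grip_force=40)

```text
time_s: 14.45
tcp_pos: [0.5432, -0.2091, 0.0265]
tcp_rot: [1.117, 1.265, -1.118]
wrist_force: [0.7, -0.6, 1.8]
opening: 0.0392
```

Run:
```python
from h import *
O=np.array([.6375,-.1973]); u=np.array([.9924,.1232])
plan([*(O-.045*u),.027],toolR(.1235,-1))
w=shot('wrist','w8.png')
big=cv2.resize(w['color'][0:200,0:200],None,fx=3,fy=3,interpolation=cv2.INTER_CUBIC)
s=shot('scene')
a=cv2.resize(s['color'][225:275,280:340],None,fx=10,fy=10,interpolation=cv2.INTER_CUBIC)
cv2.imwrite('pics/sc8.png',cv2.cvtColor(cv2.convertScaleAbs(a,alpha=1.5),cv2.COLOR_RGB2BGR))
for p,n in((s,'s'),(w,'w')):
  for l in('pointer','mark'): print(n,l,[(d['location'],round(d['conf'],2)) for d in finder.spot_point(l,p)[:3]])
```

```text
t 14.45 p [ 0.5432 -0.2091  0.0265] F [ 0.66 -0.64  1.82] op 0.0392
shift in current tool axes mm [-0.5 50.  -0.1] shift in target axes [-0.5 50.  -0.1] turn [0.0001 0.0002 0.0001]
s pointer [([304.3, 251.4], 0.67)]
s mark [([306.4, 250.5], 0.54)]
w pointer [([33.1, 98.0], 0.93)]
w mark [([18.9, 100.2], 0.75), ([283.4, 71.0], 0.48)]
```

View pics/w8.png

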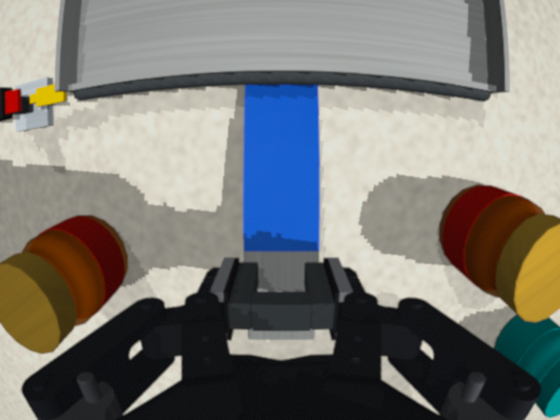

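View pics/sc8.png

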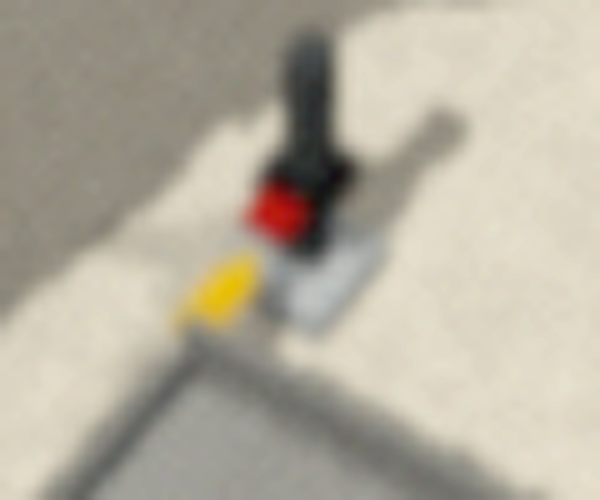

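```bash
cat >> h.py <<'E'
def wcloud(p):
    K=p['mtx'];v,u=np.mgrid[0:420,0:560];z=p['range_z']
    x=u-K[0,2];y=v-K[1,2];rr=np.hypot(x,y)/K[0,0]; t=np.tan(np.minimum(rr,1.5))/np.maximum(rr,1e-9)/K[0,0]
    P=np.stack([x*t*z,y*t*z,z],-1)@att(p).T+np.array(p['eye']); P[z==0]=np.nan
    return P
def gauge(p,Q,c0,verbose=1):
    # yellow/red pixels near world c0
    H=cv2.cvtColor(p['color'],cv2.COLOR_RGB2HSV).astype(int)
    near=(np.hypot(Q[...,0]-c0[0],Q[...,1]-c0[1])<.05)&(Q[...,2]>.01)
    y=near&(H[...,0]>18)&(H[...,0]<35)&(H[...,1]>150)&(H[...,2]>100)
    rd=near&((H[...,0]<8)|(H[...,0]>172))&(H[...,1]>150)&(H[...,2]>80)
    out=[]
    for n,m in(('yel',y),('red',rd)):
        X=Q[m]; 
        v,u=np.nonzero(m)
        if len(X): print(n,len(X),'px',np.round([u.mean(),v.mean()],1),'med',np.round(np.median(X,0),4),'z',np.round(np.sort(X[:,2]),3)[::max(1,len(X)//10)])
    return y,rd
E
python3 - <<'E'
from h import *
w=shot('wrist'); print(w['mtx'],w['eye'],att(w).round(3))
c=[.62,-.055]
print('wrist');gauge(w,wcloud(w),c)
for n in('scene','top'):
    p=shot(n); print(n); gauge(p,cloud(p),c)
E
```

```text
[[325.1922621    0.         280.8716331 ]
 [  0.         325.1922621  217.10300943]
 [  0.           0.           1.        ]] [ 0.611847   -0.20133028  0.16922815] [[ 0.123 -0.955 -0.269]
 [-0.992 -0.119 -0.033]
 [ 0.     0.271 -0.963]]
wrist
yel 511 px [47.3 95.3] med [ 0.6221 -0.0784  0.0276] z [0.01  0.027 0.027 0.027 0.027 0.028 0.028 0.028 0.028 0.028 0.032]
red 356 px [ 12.2 100.7] med [ 0.6201 -0.0581  0.0351] z [0.023 0.034 0.034 0.035 0.035 0.035 0.035 0.036 0.036 0.036 0.037]
scene
yel 19 px [302.2 253.7] med [ 0.6221 -0.0762  0.0271] z [0.025 0.025 0.025 0.025 0.026 0.026 0.026 0.026 0.027 0.027 0.027 0.028
 0.028 0.028 0.028 0.029 0.029 0.029 0.03 ]
red 17 px [307.3 245.8] med [ 0.6196 -0.0559  0.0348] z [0.031 0.033 0.034 0.034 0.034 0.034 0.034 0.035 0.035 0.035 0.036 0.036
 0.036 0.036 0.036 0.037 0.038]
top
yel 5 px [290. 183.] med [ 0.6217 -0.0757  0.028 ] z [0.022 0.025 0.028 0.028 0.029]
red 9 px [282.3 184.1] med [ 0.618  -0.0527  0.0364] z [0.033 0.034 0.034 0.036 0.036 0.037 0.037 0.038 0.039]
```

move_arm([
  [30,0,6,0,0,0,0],
  [30,0,6,0,0,0,0],
  [30,0,5,0,0,0,0],
  [30,0,5,0,0,0,0],
  [30,0,5,0,0,0,0],
  [30,0,5,0,0,0,0],
  [30,0,4,0,0,0,0],
  [30,0,4,0,0,0,0],
  [30,0,0,0,0,0,0],
])

```text
time_s: 15.8
tcp_pos: [0.5774, -0.2049, 0.0264]
tcp_rot: [1.113, 1.274, -1.125]
wrist_force: [-20.0, -2.1, 17.3]
opening: 0.0389
```

Run:
```python
from h import *
O=np.array([.6375,-.1973]); u=np.array([.9924,.1232])
plan([*(O-.04*u),.027],toolR(.1235,-1))
w=shot('wrist','w9.png')
c=[.62,-.055]
gauge(w,wcloud(w),c)
p=shot('scene'); gauge(p,cloud(p),c)
```

```text
t 15.8 p [ 0.5774 -0.2049  0.0264] F [-19.97  -2.13  17.35] op 0.0389
shift in current tool axes mm [-0.8 20.6 -0.2] shift in target axes [-0.6 20.6 -0.2] turn [ 0.0003 -0.0018  0.0115]
yel 510 px [ 45.5 161.1] med [ 0.6221 -0.0773  0.0301] z [0.012 0.029 0.03  0.03  0.03  0.03  0.03  0.03  0.031 0.031]
red 338 px [ 14.9 163.9] med [ 0.621  -0.0579  0.0352] z [0.029 0.034 0.034 0.035 0.035 0.035 0.035 0.036 0.036 0.036 0.037]
yel 28 px [301.9 252.6] med [ 0.6214 -0.0758  0.0304] z [0.027 0.028 0.029 0.029 0.03  0.03  0.03  0.03  0.03  0.031 0.032 0.032
 0.032 0.033]
red 20 px [307.  245.9] med [ 0.6197 -0.0565  0.0341] z [0.032 0.033 0.034 0.034 0.034 0.034 0.034 0.035 0.036 0.038]
```

View pics/w9.png

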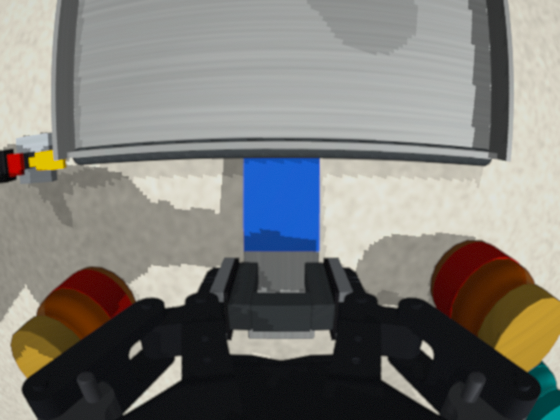

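move_arm([
  [30,-0.6,0,0,0,0,0],
  [30,0,3,0,0,0,0],
  [30,0,3,0,0,0,0],
  [30,0,2,0,0,0,0],
  [30,0,0,0,0,0,0],
  [30,0,0,0,0,0,0],
])

```text
time_s: 16.5
tcp_pos: [0.5851, -0.2037, 0.0264]
tcp_rot: [1.113, 1.275, -1.125]
wrist_force: [-18.9, -2.6, 13.8]
opening: 0.0396
```

Run:
```python
from h import *
O=np.array([.6375,-.1973]); u=np.array([.9924,.1232])
plan([*(O-.04*u),.027],toolR(.1235,-1))
w=shot('wrist','w10.png')
c=[.62,-.055]
gauge(w,wcloud(w),c)
```

```text
t 16.5 p [ 0.5851 -0.2037  0.0264] F [-18.87  -2.61  13.76] op 0.0396
shift in current tool axes mm [-0.7 12.8  0.1] shift in target axes [-0.6 12.8  0.1] turn [ 0.0001 -0.0021  0.0115]
yel 464 px [ 44.5 176.2] med [ 0.6224 -0.0768  0.0321] z [0.013 0.031 0.032 0.032 0.032 0.032 0.032 0.032 0.033 0.033 0.034]
red 289 px [ 16.2 178.1] med [ 0.621  -0.0572  0.0352] z [0.019 0.034 0.035 0.035 0.035 0.035 0.035 0.036 0.036 0.036 0.036]
```

move_arm([
  [30,0,3,0,0,0,0],
  [30,-0.3,3,0,0,0,0],
  [30,0,2.5,0,0,0,0],
  [30,0,1.5,0,0,0,0],
  [30,0,0,0,0,0,0],
  [30,0,0,0,0,0,0],
])

```text
time_s: 17.15
tcp_pos: [0.595, -0.2024, 0.0265]
tcp_rot: [1.113, 1.275, -1.125]
wrist_force: [-18.2, -1.2, 11.9]
opening: 0.0396
```

Run:
```python
from h import *
O=np.array([.6375,-.1973]); u=np.array([.9924,.1232])
plan([*(O-.04*u),.027],toolR(.1235,-1))
w=shot('wrist','w11.png')
c=[.62,-.055]
y,rd=gauge(w,wcloud(w),c)
Q=wcloud(w)
X=Q[y];print('pointer by y'); 
for a in np.arange(-.09,-.06,.003):
    m=(X[:,1]>=a)&(X[:,1]<a+.003); print(round(a,3),m.sum(),np.round(np.percentile(X[m,2],[25,50,75]),4) if m.sum() else '')
X=Q[rd];print('red')
for a in np.arange(-.072,-.045,.003):
    m=(X[:,1]>=a)&(X[:,1]<a+.003); print(round(a,3),m.sum(),np.round(np.percentile(X[m,2],[25,50,75]),4) if m.sum() else '')
```

```text
t 17.15 p [ 0.595  -0.2024  0.0265] F [-18.24  -1.2   11.91] op 0.0396
shift in current tool axes mm [-0.6  2.8  0.2] shift in target axes [-0.5  2.8  0.2] turn [ 0.0001 -0.0023  0.0114]
yel 476 px [ 44.3 195.9] med [ 0.6225 -0.0768  0.0347] z [0.017 0.034 0.034 0.034 0.035 0.035 0.035 0.035 0.035 0.035 0.036]
red 268 px [ 19.  196.4] med [ 0.621  -0.057   0.0352] z [0.032 0.034 0.035 0.035 0.035 0.035 0.035 0.036 0.036 0.036 0.037]
pointer by y
-0.09 36 [0.0343 0.0346 0.035 ]
-0.087 29 [0.0341 0.0349 0.0352]
-0.084 60 [0.0345 0.0348 0.0353]
-0.081 81 [0.0343 0.0347 0.0351]
-0.078 70 [0.0342 0.0347 0.035 ]
-0.075 75 [0.0343 0.0347 0.0351]
-0.072 62 [0.0342 0.0346 0.0349]
-0.069 36 [0.0341 0.0347 0.0351]
-0.066 15 [0.0336 0.0338 0.0345]
-0.063 3 [0.0325 0.0327 0.0327]
red
-0.072 0 
-0.069 0 
-0.066 2 [0.0354 0.0358 0.0362]
-0.063 65 [0.035  0.0353 0.0358]
-0.06 67 [0.0349 0.0354 0.0358]
-0.057 77 [0.0347 0.0352 0.0355]
-0.054 56 [0.0347 0.0351 0.0355]
-0.051 1 [0.0345 0.0345 0.0345]
-0.048 0
```

View pics/w11.png

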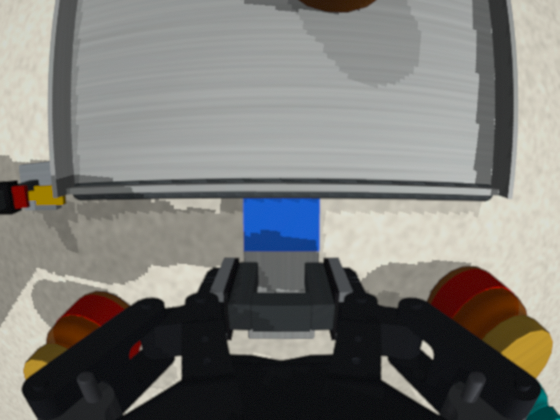

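move_arm([
  [30,0,1.2,0,0,0,0],
  [30,0,1,0,0,0,0],
  [30,0,0,0,0,0,0],
  [30,0,0,0,0,0,0],
])

```text
time_s: 17.6
tcp_pos: [0.597, -0.2021, 0.0264]
tcp_rot: [1.113, 1.275, -1.125]
wrist_force: [-18.8, -1.4, 12.1]
opening: 0.0395
```

```bash
cat >> h.py <<'E'
def chk():
    O=np.array([.6375,-.1973]); u=np.array([.9924,.1232])
    plan([*(O-.04*u),.027],toolR(.1235,-1))
    for k in range(2):
        w=shot('wrist'); Q=wcloud(w); y,rd=gauge(w,Q,[.62,-.055])
        a=Q[y];b=Q[rd]; a=a[(a[:,1]>-.088)&(a[:,1]<-.068)]; b=b[(b[:,1]<-.052)&(b[:,1]>-.063)]
        print('DIFF mark-pointer mm',1000*(np.median(b[:,2])-np.median(a[:,2])))
    return w
E
python3 -c "
from h import *
chk()"
```

```text
t 17.6 p [ 0.597  -0.2021  0.0264] F [-18.82  -1.4   12.14] op 0.0395
shift in current tool axes mm [-0.6  0.8  0.2] shift in target axes [-0.6  0.8  0.2] turn [ 0.0001 -0.0024  0.0119]
yel 468 px [ 44.1 199.9] med [ 0.6225 -0.0764  0.0352] z [0.032 0.034 0.035 0.035 0.035 0.035 0.035 0.036 0.036 0.036 0.037]
red 269 px [ 19.7 200.3] med [ 0.6207 -0.0574  0.0352] z [0.034 0.034 0.035 0.035 0.035 0.035 0.035 0.036 0.036 0.036 0.036]
DIFF mark-pointer mm 0.05182873192434434
yel 473 px [ 44.2 199.9] med [ 0.6226 -0.0768  0.0352] z [0.031 0.034 0.035 0.035 0.035 0.035 0.035 0.036 0.036 0.036 0.042]
red 268 px [ 19.6 200.3] med [ 0.6208 -0.0575  0.0353] z [0.034 0.035 0.035 0.035 0.035 0.035 0.035 0.036 0.036 0.036 0.036]
DIFF mark-pointer mm 0.042756406762503585
```

Level. Unload the arm's forward push, then release.

move_arm([
  [30,0,-1.5,0,0,0,0],
  [30,0,-1.5,0,0,0,0],
  [30,0,-1,0,0,0,0],
  [30,0,0,0,0,0,0],
  [30,0,0,0,0,0,0],
])

```text
time_s: 18.2
tcp_pos: [0.5971, -0.2021, 0.0265]
tcp_rot: [1.117, 1.268, -1.12]
wrist_force: [-3.7, -2.5, -2.1]
opening: 0.0395
```

```bash
python3 -c "
from h import *
chk()"
```

```text
t 18.2 p [ 0.5971 -0.2021  0.0265] F [-3.66 -2.45 -2.12] op 0.0395
shift in current tool axes mm [-0.5  0.7  0.2] shift in target axes [-0.5  0.7  0.2] turn [-0.0001 -0.0008  0.0033]
yel 475 px [ 44.3 199.9] med [ 0.6225 -0.0766  0.0352] z [0.033 0.034 0.035 0.035 0.035 0.035 0.035 0.035 0.036 0.036 0.037]
red 266 px [ 19.8 200.4] med [ 0.6207 -0.0571  0.0352] z [0.033 0.034 0.035 0.035 0.035 0.035 0.035 0.036 0.036 0.036 0.036]
DIFF mark-pointer mm 0.06487221747328298
yel 475 px [ 44.4 199.9] med [ 0.6225 -0.0768  0.0352] z [0.032 0.034 0.035 0.035 0.035 0.035 0.035 0.035 0.036 0.036 0.037]
red 267 px [ 19.8 200.4] med [ 0.6207 -0.0572  0.0352] z [0.034 0.034 0.035 0.035 0.035 0.035 0.035 0.036 0.036 0.036 0.036]
DIFF mark-pointer mm 0.07831596037717603
```

move_arm([
  [30,0,-0.5,0,0,0,0],
  [42,0,0,0,0,0,0],
  [46,0,0,0,0,0,0],
  [52,0,0,0,0,0,0],
  [56,0,0,0,0,0,0],
  [56,0,0,0,0,0,0],
])

```text
time_s: 18.9
tcp_pos: [0.5981, -0.2022, 0.0275]
tcp_rot: [1.117, 1.265, -1.118]
wrist_force: [-0.4, 0.4, -0.3]
opening: 0.0562
```

```bash
python3 -c "
from h import *
w=chk()
cv2.imwrite('pics/w12.png',cv2.cvtColor(w['color'],cv2.COLOR_RGB2BGR))"
```

```text
t 18.9 p [ 0.5981 -0.2022  0.0275] F [-0.41  0.37 -0.31] op 0.0562
shift in current tool axes mm [ 0.5 -0.3 -0. ] shift in target axes [ 0.5 -0.3 -0. ] turn [0.0001 0.0002 0.0002]
yel 468 px [ 45.7 201. ] med [ 0.6226 -0.0766  0.0351] z [0.012 0.034 0.035 0.035 0.035 0.035 0.035 0.035 0.036 0.036 0.037]
red 265 px [ 21.  201.3] med [ 0.6208 -0.0572  0.0353] z [0.033 0.034 0.035 0.035 0.035 0.035 0.035 0.036 0.036 0.036 0.036]
DIFF mark-pointer mm 0.22271551251414057
yel 468 px [ 45.6 200.9] med [ 0.6225 -0.0768  0.0351] z [0.011 0.034 0.035 0.035 0.035 0.035 0.035 0.035 0.036 0.036 0.036]
red 266 px [ 20.9 201.3] med [ 0.6208 -0.0574  0.0353] z [0.033 0.034 0.035 0.035 0.035 0.035 0.035 0.036 0.036 0.036 0.037]
DIFF mark-pointer mm 0.2141909950660048
```

View pics/w12.png

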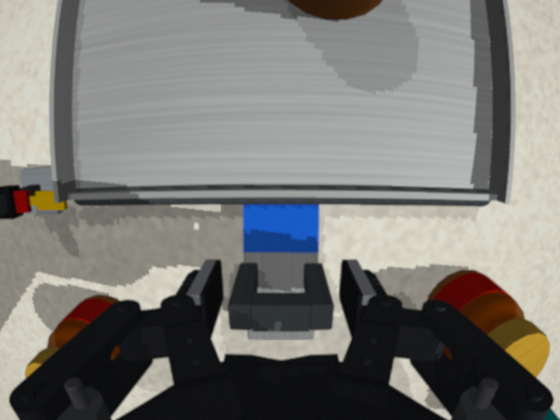

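move_arm([
  [62,0,0,0,0,0,0],
  [62,-5,0,0,0,0,0],
  [62,-15,0,0,0,0,0],
  [62,-25,0,0,0,0,0],
  [62,-30,0,0,0,0,0],
  [62,-30,0,0,0,0,0],
  [62,-30,-20,0,0,0,0],
  [62,-15,-20,0,0,0,0],
  [62,0,-20,0,0,0,0],
  [62,0,0,0,0,0,0],
])

```text
time_s: 20.0
tcp_pos: [0.5374, -0.2101, 0.1795]
tcp_rot: [1.118, 1.263, -1.119]
wrist_force: [0.7, -0.3, 0.0]
opening: 0.0621
```

```bash
python3 -c "
from h import *
w=chk()
cv2.imwrite('pics/w13.png',cv2.cvtColor(w['color'],cv2.COLOR_RGB2BGR))
s=shot('scene','s13.png'); gauge(s,cloud(s),[.62,-.055])
Q=cloud(s)
for n,b in (('jl',(.48,.57,-.13,-.05)),('jr',(.53,.61,-.36,-.27)),('or',(.55,.632,.23,.3))):
    X=Q[(Q[...,0]>b[0])&(Q[...,0]<b[1])&(Q[...,1]>b[2])&(Q[...,1]<b[3])&(Q[...,2]>.068)&(Q[...,2]<.095)]; print(n,X.mean(0).round(3))
"
```

```text
t 20.0 p [ 0.5374 -0.2101  0.1795] F [ 0.73 -0.3   0.03] op 0.0621
shift in current tool axes mm [152.6  60.8  -0.7] shift in target axes [152.5  60.9  -0.4] turn [-0.001   0.0015 -0.0007]
yel 206 px [148.1  99. ] med [ 0.623  -0.0779  0.0352] z [0.033 0.034 0.035 0.035 0.035 0.035 0.035 0.036 0.036 0.036 0.037]
red 127 px [127.6 101.7] med [ 0.6199 -0.0567  0.0352] z [0.021 0.034 0.035 0.035 0.035 0.035 0.035 0.035 0.036 0.036 0.037]
DIFF mark-pointer mm -0.027014254882412603
yel 209 px [148.   99.9] med [ 0.623  -0.0779  0.0352] z [0.033 0.034 0.035 0.035 0.035 0.035 0.035 0.035 0.036 0.036 0.036]
red 127 px [127.6 102.6] med [ 0.6198 -0.0568  0.0353] z [0.032 0.034 0.035 0.035 0.035 0.035 0.035 0.036 0.036 0.036 0.037]
DIFF mark-pointer mm 0.1372140635007013
yel 23 px [302.1 251.7] med [ 0.6225 -0.0764  0.0354] z [0.032 0.033 0.034 0.034 0.035 0.035 0.035 0.036 0.037 0.037 0.037 0.044]
red 17 px [307.2 246. ] med [ 0.6207 -0.0562  0.0349] z [0.033 0.033 0.034 0.034 0.034 0.035 0.035 0.035 0.035 0.035 0.035 0.035
 0.036 0.036 0.036 0.037 0.037]
jl [ 0.527 -0.093  0.074]
jr [ 0.575 -0.325  0.074]
or [0.592 0.265 0.08 ]
```

View pics/w13.png

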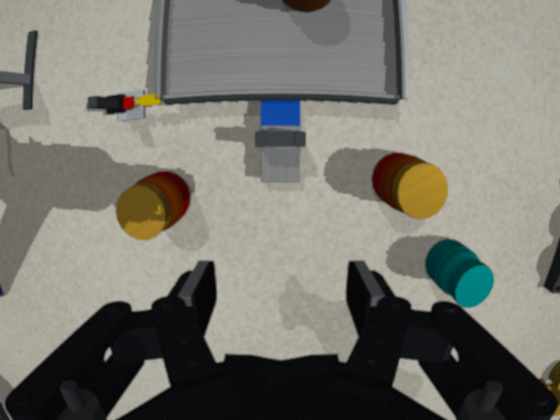

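View pics/s13.png

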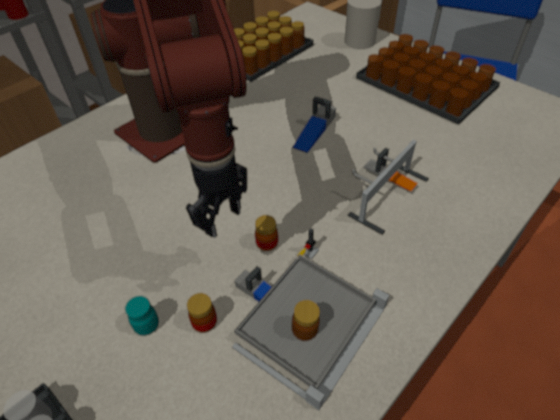

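All is in place: the wedge sits under the tray at column 281, rows 100–180 in the wrist view, and the pointer and mark are level at about (150,100) and (128,102). The jars and the orange wedge have not moved.

```bash
python3 -c "
from h import *
print(ticket.sign_off())"
```

```text
the job is handed in; nothing more can be done
None
```

I unhooked the smaller blue wedge from its peg and set it flat on the table in front of the tray. I let go of it there, then gripped it again and slid its thin end under the tray's free edge. Once the yellow pointer was level with the red mark, I released the wedge and moved the gripper clear. The job was handed in at about 20 s of the 56 s allowed.

Last checks before hand-in:
- **Pointer and mark:** the wrist camera put the pointer 0.0 to 0.14 mm from level with the mark. Just after release it had read about 0.2 mm below. The scene camera put it about 0.5 mm above the mark, but it has far fewer pixels on the pointer and is noisier.
- **Other objects:** both jars in front of the tray measured at the same positions as at the start. In the images the orange wedge was still on its peg, the jar in the tray was still standing, and the turquoise jar and the larger blue wedge looked undisturbed.
- **Forces:** the wrist force peaked at about 26 N in the readings taken after each move, while sliding the wedge under the tray. At the end the robot was touching nothing.

No check failed. The only disagreement was the small one between the two cameras.

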